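# Slacken the cheese press: pawl up, wheel back to its stop, pawl down

### The job

The little cheese press on the worktop is wound tight. Lift the holding pawl off the ratchet wheel and flip it right over so that it lies back by itself, wind the wheel backwards (counterclockwise from above) by its crank knob until you feel its lug come up firmly but gently against the stop screw, then flip the pawl back down onto the teeth and let go. Force neither the pawl nor the stop, and leave the mug, the jar and the bowl alone.

Things in the scene. Friction and masses are not known exactly. Their poses are not given: they have to be found in the camera images.
- press: Fixed aluminium screw press: 200 x 200 mm base, four posts, and a 200 x 200 mm bridge plate whose top is 110 mm above the worktop; the ratchet wheel lies flat on it. Origin: centre of the base's underside, on the wheel's vertical axis. z up; the pawl is on the +x side.
- wheel: Dark steel ratchet wheel 144 mm across, on the press's vertical axis; origin on the axis, 110 mm up. 18 saw teeth 7 mm high stand up around its upper face (tops 139 mm up, middle radius 62 mm). Backwards = counterclockwise from above. Stiff: about 6 N at the knob turns it, it stays where left, no spring. It goes back roughly 115 to 170 degrees to the stop.
- knob_mid (a point): Middle of the crank knob, an upright black grip 20 mm thick and 50 mm tall (137 to 187 mm above the worktop, this point at 162), spinning freely on the wheel 44 mm from its axis. On its way to the stop nothing within 30 mm beside it is higher than the tooth tops.
- lug (a point): Middle of the leading face of the wheel's stop lug: a steel block sticking out 20 mm beyond the rim; this point is 80 mm from the axis, 124 mm above the worktop, in the knob's direction from the axis.
- stop_block: Aluminium block, 22 x 18 x 24 mm, beside the wheel, with a level 10 mm steel stop screw. Origin: where the screw leaves its face, 80 mm from the axis, 124 mm up. +y: the way the lug arrives; the screw points to -y, at the lug, and sticks out 5 to 29 mm, never the same. It does not yield; press it with 3 to 6 N (1.8 times that at the knob, beyond the drag), never over 8.
- pawl: Steel holding pawl, about 70 g, 60 mm arm; origin on its level hinge pin. Down, it points along the press's -y, tip in the teeth, and stops backward turning. Its tip swings up and over, 2.1 rad (120 deg) to a rest; past upright it falls back and stays, short of that it falls onto the teeth. Damped, no spring. Do not force it and the wheel together (over 20 N).
- pawl_pivot (a point): Centre of the pawl's hinge pin: 146 mm above the worktop, 62 mm along +x and 60 mm along +y of the press from the wheel's axis. The pin is parallel to the press's x.
- pawl_bar (a point): Grip point of the pawl's round handle bar, 10 mm thick, parallel to the press's x, on the side away from the wheel; 34 mm out from the arm (ball end at 53), 55 mm from the pin's axis. 148 mm above the worktop when fully down, up to 7 more on a tooth; free below to 110. Pinch from above, fingers on its press -y and +y sides; it turns in the fingers. Lying back: 26 mm to +y of the pin, 46 above.
- mug: White ceramic mug, 80 mm across, 90 mm tall, upright. Origin: centre of its underside. Leave it alone.
- jar: Amber glass jar with a steel lid, 70 mm across, 120 mm tall. Origin: centre of its underside. Leave it alone.
- bowl: White ceramic bowl, 130 mm across, 60 mm tall. Origin: centre of its underside. Leave it alone.

How it is judged:
By the outcome, as a careful person would: the job done as asked, in the order asked, and still so for the second after the job is handed in, with the robot touching nothing.
It also fails if it takes over 67 s, if anything falls off the work surface, if the arm or the gripper's body presses on something with over 40 N, if the wrist force passes 120 N, or if a joint passes its speed limit or range.

### The arm

A 7-joint arm with a two-finger parallel gripper is mounted at the origin on the work surface. World frame = base frame: x ahead of the robot, y to its left, z up, the work surface at z = 0. Lengths are in m, angles in rad, forces in N, time in s.
With the tool pointing down it reaches from about 0.425 to 1.025 m from the base axis. Payload 9.4 kg.
Tool frame: the origin (TCP) lies on the centre line of the jaws, within the pads' length; the fingertips stand 25 mm ahead of it and the grasp point (between the pads) lies 6 mm ahead of it; x points along the fingers, z is the direction in which the jaws open and shut, and the axes are right-handed (so a half turn about x gives the same grasp; the last joint's range is limited). The gripper opens to 85 mm and grips with 20 to 120 N. Pads are 22 mm wide; open, the fingers measure 114 mm over their backs; the gripper's body (76 mm by 85 mm) begins 54 mm behind the grasp point. The pads swing forward as they close: fully open they stand 13 mm farther back than shut.
Start: joints at [-1.231, 0.599, -0.003, 1.599, 0.002, 0.943, -0.08], TCP at [0.294, 0.663, 0.256] pointing down, gripper open.
Joint ranges: [-2.57, 2.57], [-0.35, 1.97], [-1.29, 1.29], [0.11, 2.56], [-1.05, 4.19], [0.11, 1.86], [-2.63, 2.63]. Speed limits (rad/s): [2.22, 2.22, 3.01, 3.01, 3.14, 3.14, 3.14].

### API

Orientations are given as a 3x3 rotation matrix whose columns are the frame's x, y, z axes.
In Python, from plant import robot gives the robot as it stands.
- The arm moves only by the tool apply_moves, never from a script. Its argument "series" is a list of rows, each a list of 5 numbers: the shift along the tool's x, y, z in mm, then the turn about the tool's x in degrees, then the finger opening in mm, from 0 to 85.4. A call has 1 to 5 rows; each row shifts and turns the pose as measured when the row begins, along the tool's axes as they then stand; what a row does not reach is not made up. A row lasts 1/8 s, in which the tool goes at most 62.5 mm and 10.7 degrees, less where a joint would pass 70% of its speed; a pose out of reach is approached as far as the arm can. A call with a gripper value outside its range is refused whole. The fingers move at their own pace and stop on an object; "squeeze" is the grip in N (left out, the last holds). Time passes only in rows, so rows that do not move let the fingers close. It gives the time, the measured TCP pose, the force and the opening at its end, in the units of the state.
- robot.state(): the state, without advancing time (a new reading comes with each control period).
- robot.camera(name): name is "scene" or "top"; returns the picture (480x640x3 uint8, red, green, blue); there is no depth.
- robot.get_calibration(name): a dict with "camera_matrix" (3x3 intrinsics, pixels), "R" (3x3) and "t" (3): a world point X has camera coordinates R X + t. Camera axes: x right, y down, z forward; pixel columns grow to the right and rows downward; lengths in m; the calibration is good to about 2 mm. A picture is of the moment at which its call begins. get_calibration takes no time and is no camera call.
- robot.sign_off(): hands the job in, once; it reports no verdict.
Trained networks look in the newest picture that a camera, given by its name, has taken for a name from the list of things; names that differ only in an ending like _2 or _b are one class to them, and where a whole thing is asked for, a point or a joint stands for the part that bears it (a point fixed in the world has none). Each returns a list of dicts, best first, with "confidence" (0 to 1); they miss things now and then, are a little off and sometimes report something else, mostly with a low value. They report only what shows in the picture. A call takes as long as a camera call.
- robot.look_for(thing, camera): "centre" ([x, y, z] in m, in world coordinates, good to about 4 mm: the middle of the surface that is visible of it).
- robot.cut_out(thing, camera): "pixels" (480x640 bool, what is visible of it).
The state is a dict: "clock": time; "joints": joint angles; "joint_velocities": joint speeds; "joint_torque": joint torques, N m; "ee_pos": TCP position; "ee_rot": TCP orientation; "force": force on the tool from outside, world axes, zero at the start; "wrist_torque": the same for the moment, N m; "finger_gap": opening from 0.0 (shut) to 1.0 (fully open).
Only numpy, scipy, OpenCV 4.12 (cv2) and the standard library are available. Lean on these libraries where they do the work, as an engineer would, in place of code of your own. Each camera call takes 0.05 s, during which the arm holds its last target. There are 200 camera calls.

## Working session

There is one attempt and no reset: what is moved stays moved. The work goes in short steps, Python scripts to look and compute and a tool call to move; the robot and the scene stay as the last step left them, time stands still between calls to the robot, and variables do not carry over. Pictures are saved under pics/ and viewed, about 8 in all and at most 12, crops included, and the job is handed in when it is done.

Besides the shell and the picture viewer there is one more tool, called by a JSON object that holds its "op" and its "data". apply_moves: Moves the arm, as the interface text tells. Its arguments: {"type":"object","properties":{"series":{"type":"array","items":{"type":"array","items":{"type":"number"}}},"squeeze":{"type":"number"}},"required":["series"]}

```bash
mkdir -p pics; ls
python3 - <<'E'
from plant import robot
import cv2,numpy as np
np.set_printoptions(precision=4,suppress=True)
s=robot.state();print(s['clock'],s['ee_pos'],s['ee_rot'],s['force'],s['finger_gap'])
for c in ['scene','top']:
    im=robot.camera(c);cv2.imwrite(f'pics/{c}0.png',im[:,:,::-1])
    k=robot.get_calibration(c);R=np.array(k['R']);print(c,-R.T@np.array(k['t']),k['camera_matrix'])
    for n in ['press','wheel','knob_mid','lug','stop_block','pawl','pawl_bar','pawl_pivot','mug','jar','bowl']:
        r=robot.look_for(n,c);print(n,[(np.array(q['centre']).round(4),round(q['confidence'],2)) for q in r[:2]])
E
```

```text
pics
0.0 [0.2933 0.6625 0.2554] [[-0.0005 -0.9144  0.4048]
 [-0.0015  0.4048  0.9144]
 [-1.     -0.0001 -0.0015]] [ 0.3938 -0.2783 -0.6885] 1.0030759461549723
scene [ 1.1261 -0.3154  0.8111] [[455.3559   0.     316.9086]
 [  0.     455.3559 234.1317]
 [  0.       0.       1.    ]]
press [(array([0.6108, 0.0464, 0.1104]), 0.9)]
wheel [(array([0.5601, 0.0617, 0.1294]), 0.7)]
knob_mid [(array([ 0.5239, -0.3931,  0.026 ]), 0.73), (array([0.6327, 0.0609, 0.1517]), 0.52)]
lug [(array([0.5599, 0.0594, 0.131 ]), 0.89)]
stop_block [(array([ 0.5883, -0.0139,  0.1298]), 0.75)]
pawl [(array([0.6258, 0.0654, 0.1525]), 0.74)]
pawl_bar [(array([0.6293, 0.0585, 0.1509]), 0.82)]
pawl_pivot [(array([0.6053, 0.0506, 0.112 ]), 0.85)]
mug [(array([0.4363, 0.363 , 0.058 ]), 0.67)]
jar [(array([0.677 , 0.3659, 0.0826]), 0.82)]
bowl [(array([ 0.5221, -0.3925,  0.0285]), 0.79)]
top [ 0.3371 -0.0103  1.3895] [[504.0517   0.     321.0073]
 [  0.     504.0517 239.9551]
 [  0.       0.       1.    ]]
press [(array([0.5546, 0.0661, 0.1154]), 0.86)]
wheel [(array([0.5558, 0.0642, 0.1292]), 0.8)]
knob_mid [(array([0.5252, 0.0943, 0.1843]), 0.65)]
lug [(array([0.5608, 0.0659, 0.1361]), 0.89)]
stop_block [(array([ 0.5822, -0.0147,  0.1336]), 0.48)]
pawl [(array([0.6259, 0.0651, 0.1556]), 0.46)]
pawl_bar [(array([0.6307, 0.0646, 0.152 ]), 0.53)]
pawl_pivot [(array([0.5499, 0.0662, 0.1171]), 0.76)]
mug [(array([0.4252, 0.3869, 0.041 ]), 0.73), (array([0.5603, 0.067 , 0.1335]), 0.69)]
jar [(array([0.6548, 0.3778, 0.118 ]), 0.63)]
bowl [(array([0.5521, 0.0682, 0.1165]), 0.63), (array([ 0.5527, -0.3996,  0.0265]), 0.57)]
```

Run:
```python
import cv2,numpy as np
a=cv2.imread('pics/top0.png');b=cv2.imread('pics/scene0.png')
print(a.shape)
from plant import robot
def px(c,X):
    k=robot.get_calibration(c);p=np.array(k['R'])@np.array(X)+np.array(k['t']);q=np.array(k['camera_matrix'])@p;return q[:2]/q[2]
ca=px('top',[.56,.065,.13]).astype(int);cb=px('scene',[.56,.065,.13]).astype(int);print(ca,cb)
def crop(i,c,h=75):
    x,y=c-h;print(x,y);return cv2.resize(i[y:y+2*h,x:x+2*h],(600,600),interpolation=cv2.INTER_CUBIC)
cv2.imwrite('pics/c1.png',crop(a,ca));cv2.imwrite('pics/c2.png',crop(b,cb,100))
```

```text
(480, 640, 3)
[290 237] [350 220]
215 162
250 120
```

View pics/c1.png

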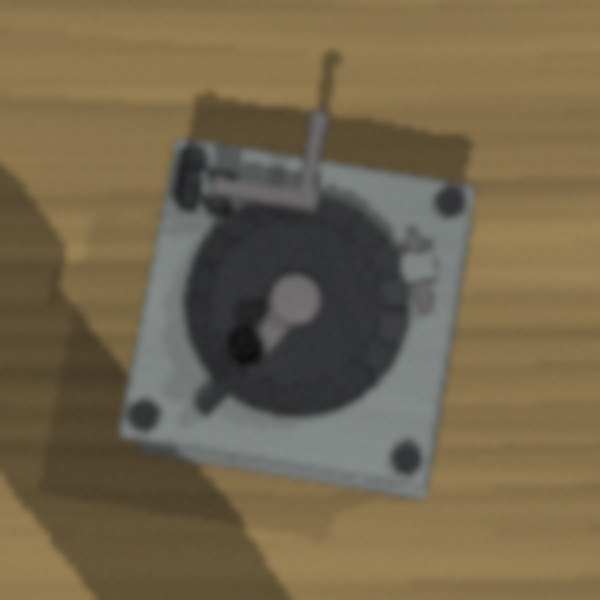

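View pics/c2.png

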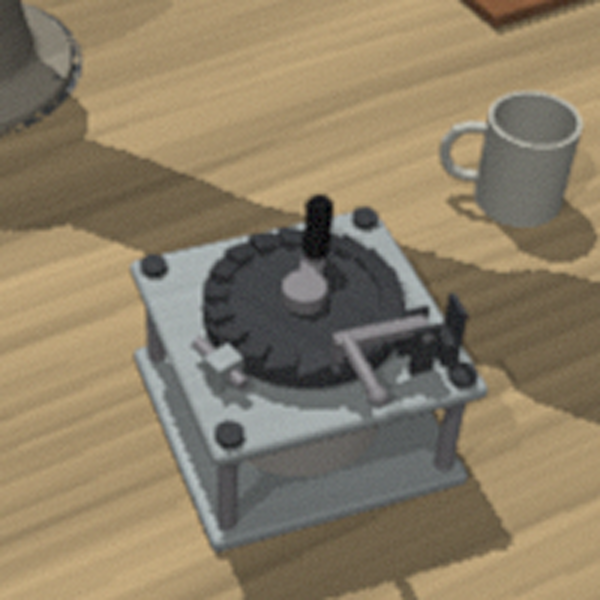

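The top crop shows the plate corners at (180,142), (472,185), (425,495) and (122,437), and the boss at (296,300). The knob is at (245,345), the lug at (205,400), the stop block at (418,267) with its screw pointing down to about (425,312), and the pawl bar's ball at (318,118). The scene crop agrees with this.

```bash
cat > h.py <<'E'
import numpy as np,cv2
from plant import robot
np.set_printoptions(precision=4,suppress=True)
def px(c,X):
    k=robot.get_calibration(c);p=np.array(k['R'])@np.array(X)+np.array(k['t']);q=np.array(k['camera_matrix'])@p;return q[:2]/q[2]
def ray(c,uv,z):
    k=robot.get_calibration(c);R=np.array(k['R']);t=np.array(k['t'])
    d=R.T@np.linalg.solve(np.array(k['camera_matrix']),[uv[0],uv[1],1]);o=-R.T@t
    return o+d*(z-o[2])/d[2]
E
python3 - <<'E'
from h import *
T=lambda u,v:(215+u/4,162+v/4)
S=lambda u,v:(250+u/3,120+v/3)
C=np.array([ray('top',T(*p),.11)[:2] for p in [(180,142),(472,185),(425,495),(122,437)]])
print(C,C.mean(0))
D=np.array([ray('scene',S(*p),.11)[:2] for p in [(488,388),(215,452),(133,265),(372,210)]])
print(D,D.mean(0))
for Q in (C,D):
    for i in range(4): 
        e=Q[(i+1)%4]-Q[i]; print(np.linalg.norm(e),np.degrees(np.arctan2(e[1],e[0]))+90*(i+1))
c=C.mean(0)
for n,uv,z in [('boss',(296,300),.14),('knobtop',(245,343),.187),('lugtip',(203,405),.13),('block',(418,267),.136),('screwtip',(425,312),.124),('barend',(318,118),.15),('armcorner',(312,205),.15)]:
    X=ray('top',T(*uv),z);d=X[:2]-c;print(n,X,np.linalg.norm(d)*1e3,np.degrees(np.arctan2(d[1],d[0])))
for n,uv,z in [('boss',(305,285),.145),('knobtop',(320,203),.187),('barend',(378,395),.15)]:
    X=ray('scene',S(*uv),z);print(n,X)
E
```

```text
[[ 0.6688  0.1473]
 [ 0.6407 -0.0434]
 [ 0.439  -0.0135]
 [ 0.4753  0.1796]] [0.556  0.0675]
[[ 0.6739  0.1478]
 [ 0.6368 -0.0438]
 [ 0.4524 -0.0142]
 [ 0.4823  0.1769]] [0.5613 0.0667]
0.19276848546521372 -8.38749447407045
0.20392337154772958 351.54325834447803
0.1964659709085042 349.360181873242
0.1962386869626525 350.5052389778123
0.1952440497933319 -10.971076421616928
0.18677882425600092 350.869183033039
0.19341131172115286 351.10389307685966
0.19384876166493395 351.3816075488506
boss [0.559  0.0682 0.14  ] 3.0740912083221366 12.66152497449593
knobtop [0.5241 0.0956 0.187 ] 42.45879022037159 138.51063004137026
lugtip [0.4935 0.1263 0.13  ] 85.81445399149574 136.71796406657606
block [ 0.5812 -0.0085  0.136 ] 80.09183042817367 -71.65987532090375
screwtip [ 0.5543 -0.0131  0.124 ] 80.58603807326237 -91.16265658054516
barend [0.6744 0.0552 0.15  ] 119.12697744206261 -5.917795300952333
armcorner [0.6179 0.0583 0.15  ] 62.663681708907696 -8.42693384024489
boss [0.5595 0.0682 0.145 ]
knobtop [0.5302 0.0948 0.187 ]
barend [0.672  0.0553 0.15  ]
```

{"op": "apply_moves", "data": {"series": [[0, -48, -34, 0, 30], [0, -48, -34, 0, 30], [0, -48, -34, 0, 30], [0, -48, -34, 0, 30], [0, -48, -34, 0, 30]], "squeeze": 20}}

```text
clock: 1.82
ee_pos: [0.445, 0.4092, 0.2552]
ee_rot: [[-0.0, -0.918, 0.396], [0.003, 0.396, 0.918], [-1.0, 0.002, 0.003]]
force: [0.6, -0.6, -0.0]
finger_gap: 0.349
```

{"op": "apply_moves", "data": {"series": [[0, -48, -34, 0, 30], [0, -48, -34, 0, 30], [0, -48, -34, 0, 30], [0, -48, -34, 0, 30], [0, -48, -34, 0, 30]]}}

```text
clock: 2.45
ee_pos: [0.6029, 0.1497, 0.2558]
ee_rot: [[0.003, -0.918, 0.395], [0.005, 0.395, 0.918], [-1.0, -0.0, 0.006]]
force: [0.1, 1.0, 0.6]
finger_gap: 0.353
```

{"op": "apply_moves", "data": {"series": [[0, -42, -32, 0, 30], [0, -42, -32, 0, 30], [0, 0, 0, -8, 30], [0, 0, 0, -6, 30], [0, 0, 0, 0, 30]]}}

```text
clock: 3.08
ee_pos: [0.6588, 0.0465, 0.2556]
ee_rot: [[0.005, -0.986, 0.166], [0.003, 0.166, 0.986], [-1.0, -0.004, 0.004]]
force: [0.4, -0.4, -0.2]
finger_gap: 0.357
```

```bash
cat > loc.py <<'E'
from h import *
A=np.array([.559,.068]);yaw=np.radians(-9)
def rep(P,name=''):
    s=robot.state();R=np.array(s['ee_rot']);p=np.array(s['ee_pos']);g=p+R[:,0]*.006
    print(name,'tool-frame mm from grasp pt:',R.T@(np.array(P)-g)*1e3,'z ang',np.degrees(np.arctan2(R[1,2],R[0,2])),'F',s['force'],'tcp',p)
def pp(x,y,z): return [A[0]+x*np.cos(yaw)-y*np.sin(yaw),A[1]+x*np.sin(yaw)+y*np.cos(yaw),z]
E
python3 - <<'E'
from loc import *
rep(pp(.096,.005,.150),'bar')
im=robot.camera('scene');
for c in ['scene']:
    for n in ['pawl_bar','pawl']:
        r=robot.look_for(n,c);print(n,[(q['centre'],q['confidence']) for q in r[:2]])
cv2.imwrite('pics/s2.png',cv2.resize(im[100:320,220:500,::-1],(760,597)))
E
```

```text
bar tool-frame mm from grasp pt: [99.5937  6.5021 10.1767] z ang 80.46325789243589 F [ 0.3737 -0.3668 -0.2013] tcp [0.6588 0.0465 0.2556]
pawl_bar [([0.6275, 0.0603, 0.1481], 0.65)]
pawl [([0.627, 0.0608, 0.1509], 0.65)]
```

View pics/s2.png

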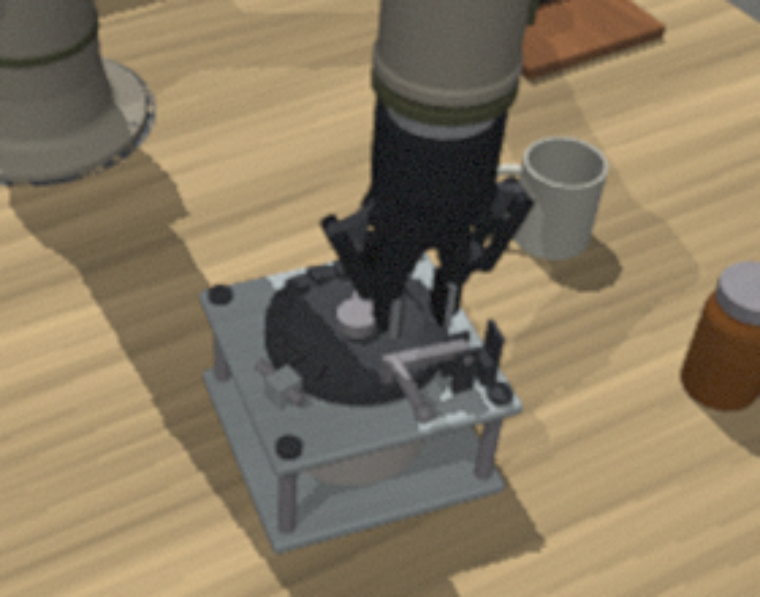

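The picture shows the fingers just above the wheel and bar, with the bar running from (390,360) to (425,412) in the crop. The network points and my geometry agree on where the pawl is.

{"op": "apply_moves", "data": {"series": [[0, 6, 10, 0, 30], [30, 0, 0, 0, 30], [30, 0, 0, 0, 30], [0, 0, 0, 0, 30]]}}

```text
clock: 3.72
ee_pos: [0.6538, 0.064, 0.1955]
ee_rot: [[0.006, -0.986, 0.165], [0.005, 0.166, 0.986], [-1.0, -0.006, 0.006]]
force: [-0.8, -0.7, 0.3]
finger_gap: 0.35
```

Run:
```python
from loc import *
rep(pp(.096,.005,.150),'bar')
```

```text
bar tool-frame mm from grasp pt: [39.488  -1.5781 -6.1394] z ang 80.4751511858089 F [-0.757  -0.6512  0.2989] tcp [0.6538 0.064  0.1955]
```

{"op": "apply_moves", "data": {"series": [[0, -1, -5, 0, 30], [20, 0, -1, 0, 30], [18, 0, 0, 0, 30], [0, 0, 0, 0, 30], [0, 0, 0, 0, 30]]}}

```text
clock: 4.35
ee_pos: [0.6564, 0.0588, 0.1616]
ee_rot: [[0.013, -0.986, 0.166], [0.006, 0.166, 0.986], [-1.0, -0.012, 0.008]]
force: [-0.2, -0.0, 0.1]
finger_gap: 0.354
```

Run:
```python
from loc import *
rep(pp(.096,.005,.150),'bar')
im=robot.camera('scene')
cv2.imwrite('pics/s3.png',cv2.resize(im[180:280,320:450,::-1],(780,600)))
```

```text
bar tool-frame mm from grasp pt: [ 5.6057  1.7961 -1.268 ] z ang 80.45739892016147 F [-0.2001 -0.0177  0.1297] tcp [0.6564 0.0588 0.1616]
```

View pics/s3.png

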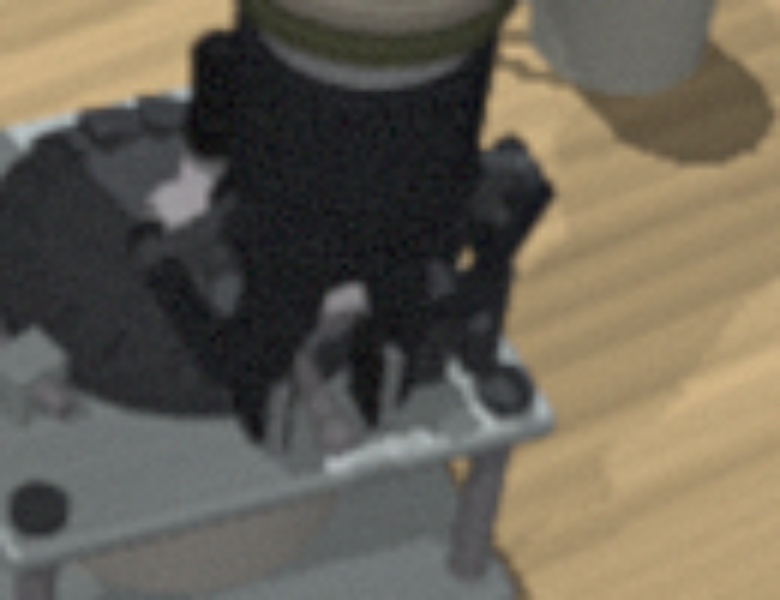

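The bar, with its ball at (335,425), lies between the two pads at (280,410) and (390,385). I'll go down the last bit and close.

{"op": "apply_moves", "data": {"series": [[6, 2, -1, 0, 22], [0, 0, 0, 0, 14], [0, 0, 0, 0, 5], [0, 0, 0, 0, 5], [0, 0, 0, 0, 5]]}}

```text
clock: 5.03
ee_pos: [0.6545, 0.0577, 0.1564]
ee_rot: [[0.014, -0.986, 0.166], [0.005, 0.166, 0.986], [-1.0, -0.013, 0.008]]
force: [0.0, 0.2, 0.3]
finger_gap: 0.108
```

Run:
```python
from loc import *
rep(pp(.096,.005,.150),'bar')
```

```text
bar tool-frame mm from grasp pt: [0.3607 0.0396 0.188 ] z ang 80.44369669921825 F [0.0205 0.2165 0.2747] tcp [0.6545 0.0577 0.1564]
```

{"op": "apply_moves", "data": {"series": [[-11.7, 0, 2.3, 0, 5], [-11, 0, 5, 0, 5], [-10, 0, 7, 0, 5], [0, 0, 0, 0, 5]]}}

```text
clock: 5.52
ee_pos: [0.6568, 0.0717, 0.192]
ee_rot: [[0.015, -0.986, 0.167], [0.004, 0.167, 0.986], [-1.0, -0.014, 0.007]]
force: [0.4, -0.4, -2.0]
finger_gap: 0.106
```

```bash
cat >> loc.py <<'E'
def arc():
    s=robot.state();R=np.array(s['ee_rot']);g=np.array(s['ee_pos'])+R[:,0]*.006
    d=(g-np.array(pp(.062,.060,.146)));y=d[0]*-np.sin(yaw)+d[1]*np.cos(yaw);x=d[0]*np.cos(yaw)+d[1]*np.sin(yaw)
    print('x,y,z',x*1e3,y*1e3,d[2]*1e3,'r',np.hypot(y,d[2])*1e3,'th',np.degrees(np.arctan2(d[2],y)),s['force'],s['finger_gap'])
E
python3 -c "from loc import *;arc()"
```

```text
x,y,z 34.07343924738273 -41.029443158842916 40.01051600707703 r 57.308433908782476 th 135.72035018272538 [ 0.4323 -0.3515 -2.0121] 0.10601969624613436
```

{"op": "apply_moves", "data": {"series": [[-6, 0, 9, 0, 5], [-5, 0, 10, 0, 5], [-3, 0, 11, 0, 5], [0, 0, 0, 0, 5]]}}

```text
clock: 6.02
ee_pos: [0.661, 0.0968, 0.209]
ee_rot: [[0.014, -0.985, 0.171], [-0.002, 0.171, 0.985], [-1.0, -0.014, 0.0]]
force: [0.0, 0.0, -2.7]
finger_gap: 0.107
```

```bash
python3 -c "from loc import *;arc()"
```

```text
x,y,z 34.33539889987738 -15.619784531454728 56.97746309085813 r 59.07968321749172 th 105.33041510678349 [ 0.0395  0.0217 -2.7138] 0.10653666626847567
```

{"op": "apply_moves", "data": {"series": [[0, 0, 12, 0, 5], [2, 0, 11, 0, 5], [4, 0, 9, 0, 5], [0, 0, 0, 0, 5]]}}

```text
clock: 6.52
ee_pos: [0.6664, 0.13, 0.205]
ee_rot: [[0.014, -0.985, 0.171], [-0.001, 0.171, 0.985], [-1.0, -0.014, 0.001]]
force: [1.2, -1.2, -0.5]
finger_gap: 0.111
```

```bash
python3 -c "from loc import *;arc()"
```

```text
x,y,z 34.45137541308133 18.047270028881112 52.98806224108882 r 55.97712653897888 th 71.1916067272681 [ 1.2379 -1.181  -0.4906] 0.11126268701555456
```

{"op": "apply_moves", "data": {"series": [[0, 0, 0, 0, 22], [0, 0, 0, 0, 24], [-15, 0, 0, 0, 24], [-25, 0, 0, 0, 24], [-20, 0, 0, 0, 30]]}}

```text
clock: 7.15
ee_pos: [0.6647, 0.1293, 0.2666]
ee_rot: [[0.011, -0.985, 0.172], [-0.002, 0.172, 0.985], [-1.0, -0.011, 0.0]]
force: [0.6, 0.1, -0.6]
finger_gap: 0.351
```

Run:
```python
from loc import *
th=np.radians(139);K=[A[0]+.044*np.cos(th),A[1]+.044*np.sin(th),.162]
rep(K,'knob')
im=robot.camera('scene')
r=robot.look_for('knob_mid','scene');print(r and [(q['centre'],q['confidence']) for q in r])
cv2.imwrite('pics/s4.png',cv2.resize(im[140:300,290:490,::-1],(750,600)))
```

```text
knob tool-frame mm from grasp pt: [ 97.0715 132.4432 -55.9509] z ang 80.07533101004672 F [ 0.5685  0.1064 -0.5515] tcp [0.6647 0.1293 0.2666]
[([0.5326, 0.09, 0.1642], 0.48)]
```

View pics/s4.png

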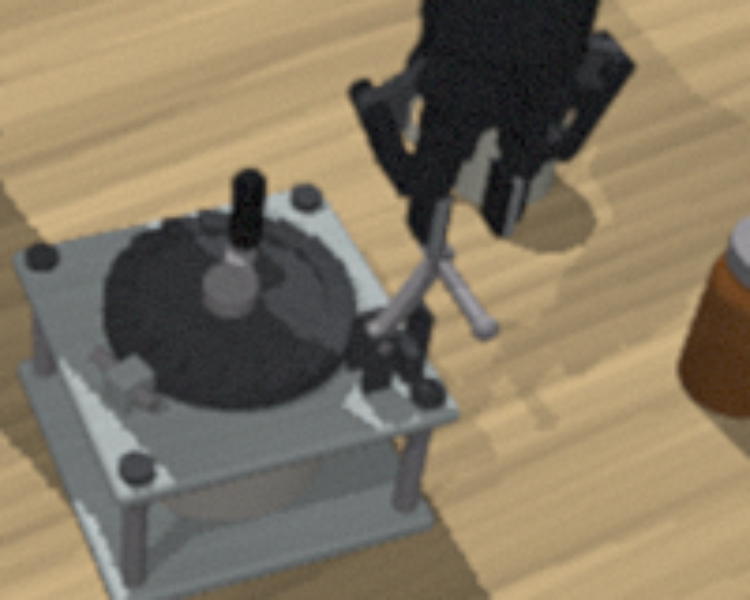

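The pawl lies back on its own, with the arm rising from (375,325) to (440,262) and the ball at (485,328). The knob stands at (247,210). Going over it now.

{"op": "apply_moves", "data": {"series": [[0, 44, -18, 0, 40], [0, 44, -18, 0, 40], [0, 40, -17, 0, 40], [0, 0, 0, 0, 40]]}}

```text
clock: 7.75
ee_pos: [0.5261, 0.0979, 0.2655]
ee_rot: [[0.015, -0.985, 0.173], [-0.0, 0.173, 0.985], [-1.0, -0.015, 0.002]]
force: [1.5, 0.4, 0.2]
finger_gap: 0.469
```

{"op": "apply_moves", "data": {"series": [[0, 0, 0, 10, 40], [0, 0, 0, 10, 40], [0, 0, 0, 9, 40], [0, 0, 0, 0, 40]]}}

```text
clock: 8.25
ee_pos: [0.529, 0.0982, 0.266]
ee_rot: [[0.018, -0.768, 0.64], [0.0, 0.64, 0.768], [-1.0, -0.014, 0.012]]
force: [-0.9, -0.1, 0.3]
finger_gap: 0.469
```

Run:
```python
from loc import *
th=np.radians(139);K=[A[0]+.044*np.cos(th),A[1]+.044*np.sin(th),.162]
rep(K,'knob')
```

```text
knob tool-frame mm from grasp pt: [97.8989  2.9957 -4.3242] z ang 50.18982224105065 F [-0.9128 -0.0948  0.2757] tcp [0.529  0.0982 0.266 ]
```

{"op": "apply_moves", "data": {"series": [[0, 3, -4, 0, 40], [30, 0, 0, 0, 40], [30, 0, 0, 0, 40], [0, 0, 0, 0, 40]]}}

```text
clock: 8.75
ee_pos: [0.5258, 0.0973, 0.2051]
ee_rot: [[0.02, -0.775, 0.631], [0.001, 0.631, 0.776], [-1.0, -0.015, 0.014]]
force: [0.3, 0.6, -0.1]
finger_gap: 0.467
```

Run:
```python
from loc import *
th=np.radians(139);K=[A[0]+.044*np.cos(th),A[1]+.044*np.sin(th),.162]
rep(K,'knob')
```

```text
knob tool-frame mm from grasp pt: [37.0772  0.3736 -0.9577] z ang 50.86179906968963 F [ 0.3366  0.6286 -0.067 ] tcp [0.5258 0.0973 0.2051]
```

{"op": "apply_moves", "data": {"series": [[20, 0, -1, 0, 40], [14, 0, 0, 0, 36], [0, 0, 0, 0, 26], [0, 0, 0, 0, 15], [0, 0, 0, 0, 15]]}}

```text
clock: 9.38
ee_pos: [0.5273, 0.0965, 0.1735]
ee_rot: [[0.023, -0.778, 0.628], [0.002, 0.629, 0.778], [-1.0, -0.016, 0.016]]
force: [1.6, 0.2, -12.6]
finger_gap: 0.226
```

{"op": "apply_moves", "data": {"series": [[0, 0, 0, 0, 15], [0, 0, 0, 0, 15]]}}

```text
clock: 9.62
ee_pos: [0.5273, 0.0965, 0.1734]
ee_rot: [[0.023, -0.778, 0.628], [0.002, 0.628, 0.778], [-1.0, -0.016, 0.016]]
force: [1.2, 0.3, -6.4]
finger_gap: 0.229
```

```bash
cat >> loc.py <<'E'
def kn():
    s=robot.state();R=np.array(s['ee_rot']);g=np.array(s['ee_pos'])+R[:,0]*.006;d=g[:2]-A
    F=np.array(s['force'])
    a=np.arctan2(d[1],d[0]);t=np.array([-np.sin(a),np.cos(a)]);n=np.array([np.cos(a),np.sin(a)])
    print('clk',s['clock'],'r',np.hypot(*d)*1e3,'ang',np.degrees(a)%360,'gz',g[2]*1e3,'z ang',np.degrees(np.arctan2(R[1,2],R[0,2])),'Ft',F[:2]@t,'Fr',F[:2]@n,'Fz',F[2],s['finger_gap'],'j7',s['joints'][6])
E
python3 -c "from loc import *;kn()"
```

```text
clk 9.625 r 42.53598242235292 ang 137.89900846325503 gz 167.39415691483228 z ang 51.07371378072229 Ft -1.0254840548563517 Fr -0.6822036072426115 Fz -6.380822095169706 0.22949483782957314 j7 0.6550766064051938
```

{"op": "apply_moves", "data": {"series": [[0, 0, -4.6, -6, 15], [0, 0, -4.6, -6, 15], [0, 0, -4.6, -6, 15], [0, 0, -4.6, -6, 15], [0, 0, 0, 0, 15]]}}

```text
clock: 10.25
ee_pos: [0.5204, 0.0865, 0.1735]
ee_rot: [[0.028, -0.97, 0.24], [0.009, 0.24, 0.971], [-1.0, -0.025, 0.015]]
force: [1.3, -3.4, -7.2]
finger_gap: 0.229
```

```bash
python3 -c "from loc import *;kn()"
```

```text
clk 10.25 r 42.6276848869398 ang 154.22255822284194 gz 167.48650584782678 z ang 76.1189029436734 Ft 2.50399305170871 Fr -2.65407469885439 Fz -7.150962345447622 0.2290923055282325 j7 0.9829436952846302
```

{"op": "apply_moves", "data": {"series": [[0, 1, -6.5, -4, 15], [0, 0.5, -6.5, -4, 15], [0, 0, -6.5, -5, 15], [0, 0, -6.5, -6, 15], [0, 0, -6.5, -6, 15]]}}

```text
clock: 10.88
ee_pos: [0.5166, 0.0619, 0.1735]
ee_rot: [[0.03, -0.979, -0.202], [0.016, -0.201, 0.979], [-0.999, -0.033, 0.01]]
force: [0.6, 6.1, -7.2]
finger_gap: 0.228
```

```bash
python3 -c "from loc import *;kn()"
```

```text
clk 10.875 r 42.688351922711824 ang 188.08956844522834 gz 167.52870497672995 z ang 101.64233822265057 Ft -5.922043188208732 Fr -1.448504940200915 Fz -7.22926219541667 0.22826362142066256 j7 1.3503818656751287
```

{"op": "apply_moves", "data": {"series": [[0, 0, -6.5, -6, 15], [0, 0, -6.5, -6, 15], [0, 0, -6.5, -6, 15], [0, 0, -6.5, -6, 15], [0, 0, -6.5, -6, 15]]}}

```text
clock: 11.5
ee_pos: [0.5271, 0.0392, 0.1735]
ee_rot: [[0.026, -0.738, -0.674], [0.022, -0.674, 0.739], [-0.999, -0.034, -0.001]]
force: [-1.7, 6.4, -6.4]
finger_gap: 0.227
```

```bash
python3 -c "from loc import *;kn()"
```

```text
clk 11.5 r 42.73851269108438 ang 222.07328044747476 gz 167.49737997487188 z ang 132.37665388640244 Ft -5.900672037005991 Fr -3.0764217642086917 Fz -6.406253435349271 0.22733347315380126 j7 1.7979582562873992
```

{"op": "apply_moves", "data": {"series": [[0, 0, -5, -5, 15], [0, 0, -5, -5, 15], [0, 0, -5, -5, 15], [0, 0, -4, -4, 15], [0, 0, -3, -3, 15]]}}

```text
clock: 12.12
ee_pos: [0.5389, 0.0303, 0.1735]
ee_rot: [[0.016, -0.426, -0.904], [0.025, -0.904, 0.427], [-1.0, -0.029, -0.004]]
force: [-3.9, 4.0, -1.5]
finger_gap: 0.227
```

Run:
```python
from loc import *
kn()
for c in('top','scene'):
    im=robot.camera(c);u,v=px(c,[*A,.13]).astype(int)
    cv2.imwrite(f'pics/k{c}.png',cv2.resize(im[v-40:v+40,u-50:u+50,::-1],(750,600),interpolation=cv2.INTER_CUBIC))
a=cv2.imread('pics/ktop.png');b=cv2.imread('pics/kscene.png')
cv2.imwrite('pics/kb.png',cv2.resize(np.hstack([a,b]),(800,320)))
```

```text
clk 12.125 r 42.58025463682403 ang 241.98101416454756 gz 167.51132532090492 z ang 154.74743503990814 Ft -5.3580179458973625 Fr -1.704473355902236 Fz -1.5360844792412942 0.2274931216975608 j7 2.1217621229181236
```

View pics/kb.png

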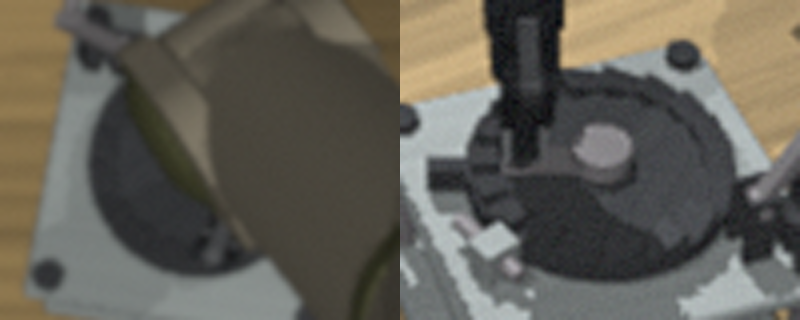

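The scene half shows the lug at (445,175) about 20-25° short of the screw tip at (460,222). From here I'll take small steps and watch the force.

{"op": "apply_moves", "data": {"series": [[0, 0, -3, -2, 15], [0, 0, -3, -2, 15], [0, 0, -3, -2, 15], [0, 0, -3, -2, 15], [0, 0, -3, -2, 15]]}}

```text
clock: 12.85
ee_pos: [0.5461, 0.0274, 0.1735]
ee_rot: [[0.003, -0.266, -0.964], [0.023, -0.964, 0.266], [-1.0, -0.023, 0.003]]
force: [-5.6, 3.2, -1.2]
finger_gap: 0.226
```

```bash
python3 -c "from loc import *;kn()"
```

```text
clk 12.85 r 42.49605725964933 ang 252.3556296474826 gz 167.481415410576 z ang 164.57582018405728 Ft -6.358155732200086 Fr -1.3614527750450423 Fz -1.239007662328654 0.22640455540684978 j7 2.268172462194413
```

{"op": "apply_moves", "data": {"series": [[0, 0, -2.7, -1, 15], [0, 0, -2.7, -1, 15], [0, 0, -2.7, -1, 15], [0, 0, -2.7, -1, 15]]}}

```text
clock: 13.35
ee_pos: [0.5511, 0.0262, 0.1735]
ee_rot: [[-0.007, -0.202, -0.979], [0.021, -0.979, 0.202], [-1.0, -0.019, 0.011]]
force: [-6.2, 3.1, -0.6]
finger_gap: 0.225
```

```bash
python3 -c "from loc import *;kn()"
```

```text
clk 13.35 r 42.44711497847821 ang 259.18344723507636 gz 167.46054727197324 z ang 168.33649671333626 Ft -6.648160501899935 Fr -1.9035217201980388 Fz -0.5965055749040247 0.2251475409076641 j7 2.328075251058936
```

{"op": "apply_moves", "data": {"series": [[0, 0, -2.7, -1, 15], [0, 0, -2.7, -1, 15], [0, 0, -2.7, -1, 15]]}}

```text
clock: 13.72
ee_pos: [0.5541, 0.0257, 0.1734]
ee_rot: [[-0.016, -0.154, -0.988], [0.019, -0.988, 0.154], [-1.0, -0.017, 0.019]]
force: [-11.5, 3.5, 4.9]
finger_gap: 0.226
```

```bash
python3 -c "from loc import *;kn()"
```

```text
clk 13.725 r 42.442116255303574 ang 263.2054535153708 gz 167.42858372792284 z ang 171.152234486032 Ft -11.865321956387572 Fr -2.0623341300748477 Fz 4.946002542172438 0.22575233634334216 j7 2.372097009919329
```

{"op": "apply_moves", "data": {"series": [[0, 0, -2.9, 0, 15], [0, 0, -3, 0, 15]]}}

```text
clock: 13.98
ee_pos: [0.5543, 0.0258, 0.1734]
ee_rot: [[-0.026, -0.157, -0.987], [0.017, -0.988, 0.156], [-1.0, -0.013, 0.029]]
force: [-11.6, 2.9, 4.1]
finger_gap: 0.224
```

```bash
python3 -c "from loc import *;kn()"
```

```text
clk 13.975 r 42.41041132045337 ang 263.41848990065273 gz 167.3890794408575 z ang 171.01419256219322 Ft -11.90603382450221 Fr -1.5529931178519174 Fz 4.107874213911403 0.22386844556038893 j7 2.3740037561815295
```

{"op": "apply_moves", "data": {"series": [[0, 0, -3.6, 0, 15], [0, 0, -3.7, 0, 15]]}}

```text
clock: 14.22
ee_pos: [0.5546, 0.0257, 0.1733]
ee_rot: [[-0.039, -0.159, -0.987], [0.014, -0.987, 0.158], [-0.999, -0.008, 0.04]]
force: [-15.3, 2.6, 6.9]
finger_gap: 0.231
```

```bash
python3 -c "from loc import *;kn()"
```

```text
clk 14.225 r 42.43737356627094 ang 263.7522717494704 gz 167.27978838017376 z ang 170.87945522265892 Ft -15.471024602760995 Fr -0.9202789429274216 Fz 6.866272970137196 0.2306014292249254 j7 2.3767446197327984
```

{"op": "apply_moves", "data": {"series": [[0, 0, -1, 0, 15], [0, 0, 0, 0, 40], [0, 0, 0, 0, 40], [0, 0, 0, 0, 40]]}}

```text
clock: 14.72
ee_pos: [0.5556, 0.0255, 0.1745]
ee_rot: [[-0.038, -0.164, -0.986], [0.013, -0.986, 0.164], [-0.999, -0.006, 0.039]]
force: [-0.6, -0.6, -0.1]
finger_gap: 0.469
```

```bash
python3 -c "from loc import *;kn()"
```

```text
clk 14.725 r 42.62556637781499 ang 265.1153274359521 gz 168.51509953168204 z ang 170.57976199465395 Ft -0.5572053221891977 Fr 0.6772844484670514 Fz -0.14441313898681044 0.46880371951751587 j7 2.373103150616227
```

{"op": "apply_moves", "data": {"series": [[-20, 0, 0, 0, 40], [-35, 0, 0, 0, 40], [-35, 0, 0, 0, 40], [0, 0, 0, 10, 40], [0, 0, 0, 10, 40]]}}

```text
clock: 15.35
ee_pos: [0.5605, 0.0234, 0.2677]
ee_rot: [[-0.036, -0.502, -0.864], [0.013, -0.865, 0.502], [-0.999, 0.007, 0.038]]
force: [-0.3, 0.9, -0.3]
finger_gap: 0.467
```

{"op": "apply_moves", "data": {"series": [[0, 0, 0, 10, 30], [0, 0, 0, 10, 30], [0, 0, 0, 10, 30], [0, 0, 0, 10, 30], [0, 0, 0, 10, 30]]}}

```text
clock: 15.98
ee_pos: [0.5618, 0.0227, 0.2689]
ee_rot: [[-0.033, -0.99, -0.139], [0.014, -0.139, 0.99], [-0.999, 0.031, 0.018]]
force: [0.4, 0.5, -0.3]
finger_gap: 0.353
```

{"op": "apply_moves", "data": {"series": [[0, 0, 0, 10, 30], [0, 0, 0, 9, 30], [0, 0, 0, 0, 30]]}}

```text
clock: 16.35
ee_pos: [0.5625, 0.0227, 0.2695]
ee_rot: [[-0.031, -0.979, 0.203], [0.013, 0.202, 0.979], [-0.999, 0.033, 0.007]]
force: [0.2, 0.3, 0.5]
finger_gap: 0.351
```

Run:
```python
from loc import *
rep(pp(.096,.086,.192),'bar'); print(robot.state()['ee_rot'])
im=robot.camera('top');u,v=px('top',[*A,.13]).astype(int)
cv2.imwrite('pics/t5.png',cv2.resize(im[v-60:v+60,u-80:u+80,::-1],(800,600),interpolation=cv2.INTER_CUBIC))
im=robot.camera('scene');cv2.imwrite('pics/s5.png',cv2.resize(im[140:300,290:490,::-1],(750,600)))
```

```text
bar tool-frame mm from grasp pt: [ 69.7083 -81.859  133.5663] z ang 78.31521480472587 F [0.2241 0.327  0.4858] tcp [0.5625 0.0227 0.2695]
[[-0.0311 -0.9788  0.2025]
 [ 0.0134  0.2022  0.9793]
 [-0.9994  0.0332  0.0068]]
```

View pics/s5.png

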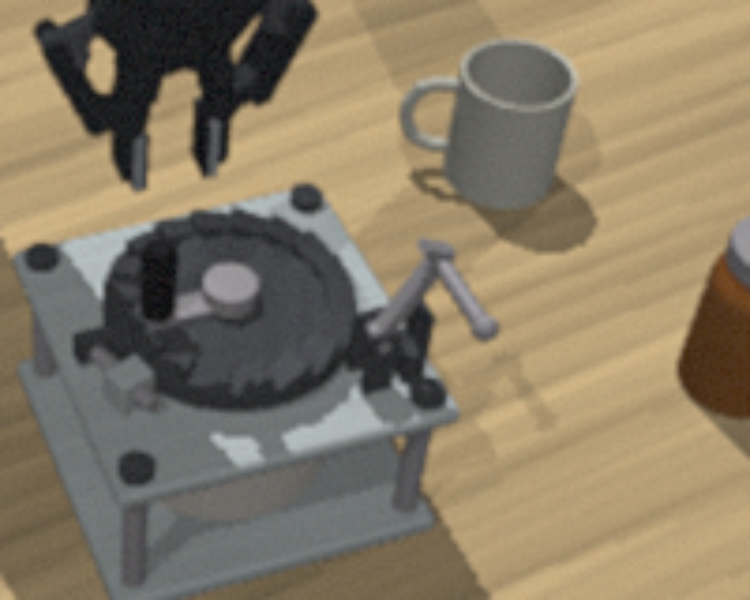

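The lug, at (95,345), rests against the screw tip, and the pawl still lies back with its ball at (485,328). Back to the bar.

{"op": "apply_moves", "data": {"series": [[0, -28, 44, 0, 30], [0, -28, 44, 0, 30], [0, -24, 40, 0, 30], [0, 0, 0, -2, 26], [0, 0, 0, 0, 26]]}}

```text
clock: 17.08
ee_pos: [0.6689, 0.133, 0.2669]
ee_rot: [[-0.032, -0.988, 0.154], [0.013, 0.154, 0.988], [-0.999, 0.034, 0.008]]
force: [0.0, -0.4, -0.1]
finger_gap: 0.297
```

Run:
```python
from loc import *
rep(pp(.096,.086,.192),'bar')
u=px('scene',pp(.115,.086,.192));print((u-[290,140])*3.75, (px('scene',pp(.062,.086,.192))-[290,140])*3.75)
```

```text
bar tool-frame mm from grasp pt: [68.9408 -0.1531  4.0004] z ang 81.13968858842952 F [ 0.0232 -0.3818 -0.1058] tcp [0.6689 0.133  0.2669]
[478.9549 327.6548] [432.0216 258.8094]
```

{"op": "apply_moves", "data": {"series": [[0, -4, 5, 0, 26], [22, 0, 0, 0, 26], [22, 0, 0, 0, 26], [0, 0, 0, 0, 26]]}}

```text
clock: 17.58
ee_pos: [0.6721, 0.1345, 0.2233]
ee_rot: [[-0.031, -0.987, 0.157], [0.013, 0.157, 0.988], [-0.999, 0.032, 0.008]]
force: [-0.1, 0.5, -0.5]
finger_gap: 0.308
```

Run:
```python
from loc import *
rep(pp(.096,.086,.192),'bar')
im=robot.camera('scene');cv2.imwrite('pics/s6.png',cv2.resize(im[170:260,350:470,::-1],(760,570)))
```

```text
bar tool-frame mm from grasp pt: [25.4837  4.2899  2.3413] z ang 80.96914366280413 F [-0.0562  0.539  -0.5289] tcp [0.6721 0.1345 0.2233]
```

View pics/s6.png

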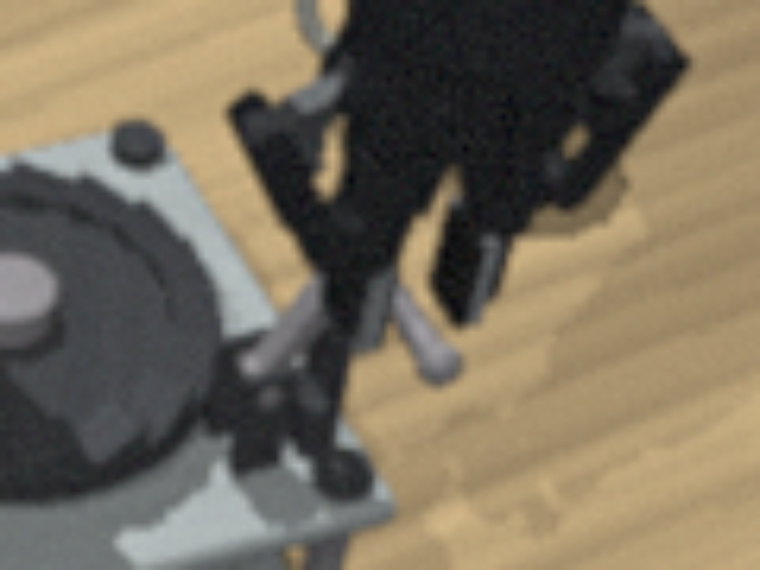

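The bar sits between the two pads seen at (370,310) and (490,280). Lowering 20 mm and closing.

{"op": "apply_moves", "data": {"series": [[10, 1, 3, 0, 26], [10, 0, 0, 0, 22], [0, 0, 0, 0, 14], [0, 0, 0, 0, 5], [0, 0, 0, 0, 5]]}}

```text
clock: 18.25
ee_pos: [0.6724, 0.1385, 0.2057]
ee_rot: [[-0.026, -0.987, 0.157], [0.014, 0.157, 0.988], [-1.0, 0.028, 0.01]]
force: [-0.7, 0.2, -0.8]
finger_gap: 0.11
```

{"op": "apply_moves", "data": {"series": [[0, 0, 0, 0, 5]]}}

```text
clock: 18.38
ee_pos: [0.6724, 0.1384, 0.2058]
ee_rot: [[-0.026, -0.987, 0.157], [0.014, 0.157, 0.987], [-1.0, 0.028, 0.01]]
force: [-0.5, -0.1, -1.4]
finger_gap: 0.103
```

```bash
python3 -c "from loc import *;arc()"
```

```text
x,y,z 38.79899884153872 27.35824524315177 53.78906496907049 r 60.346806817190604 th 63.04115781451534 [-0.4556 -0.1321 -1.3616] 0.10336897311579661
```

{"op": "apply_moves", "data": {"series": [[-5, 0, -11, 0, 5], [-2, 0, -12, 0, 5], [1, 0, -12, 0, 5], [0, 0, 0, 0, 5]]}}

```text
clock: 18.88
ee_pos: [0.6662, 0.1024, 0.213]
ee_rot: [[-0.026, -0.987, 0.157], [0.016, 0.157, 0.987], [-1.0, 0.028, 0.011]]
force: [-0.9, 1.6, -0.5]
finger_gap: 0.104
```

```bash
python3 -c "from loc import *;arc()"
```

```text
x,y,z 38.37459047030248 -9.170713159443924 60.976215058580586 r 61.66198815091084 th 98.5530775972284 [-0.8791  1.5733 -0.4812] 0.10438181783585979
```

{"op": "apply_moves", "data": {"series": [[3, 0, -10, 0, 5], [5, 0, -9, 0, 5], [7, 0, -8, 0, 5], [0, 0, 0, 0, 5]]}}

```text
clock: 19.38
ee_pos: [0.6613, 0.073, 0.1961]
ee_rot: [[-0.026, -0.987, 0.158], [0.015, 0.158, 0.987], [-1.0, 0.028, 0.01]]
force: [-0.5, 1.0, 0.9]
finger_gap: 0.103
```

```bash
python3 -c "from loc import *;arc()"
```

```text
x,y,z 38.10036355104136 -39.019690697287366 44.08326487717309 r 58.87164431492446 th 131.51320235489464 [-0.4706  1.0103  0.9378] 0.1031944829972475
```

{"op": "apply_moves", "data": {"series": [[8, 0, -6, 0, 5], [9, 0, -4, 0, 5], [6, 0, -2, 0, 5], [0, 0, 0, 0, 5]]}}

```text
clock: 19.88
ee_pos: [0.6591, 0.0595, 0.1715]
ee_rot: [[-0.026, -0.987, 0.159], [0.013, 0.159, 0.987], [-1.0, 0.028, 0.009]]
force: [0.2, -0.1, 1.4]
finger_gap: 0.106
```

```bash
python3 -c "from loc import *;arc()"
```

```text
x,y,z 37.996019145011104 -52.723322764094 19.50214212696519 r 56.214609407405675 th 159.7007715941231 [ 0.229  -0.0973  1.3684] 0.10570643118188446
```

{"op": "apply_moves", "data": {"series": [[3, 0, -0.5, 0, 5], [2, 0, 0, 0, 5], [0, 0, 0, 0, 5]]}}

```text
clock: 20.25
ee_pos: [0.6589, 0.0582, 0.1663]
ee_rot: [[-0.026, -0.987, 0.159], [0.012, 0.159, 0.987], [-1.0, 0.028, 0.007]]
force: [-1.1, -0.9, 1.3]
finger_gap: 0.105
```

```bash
python3 -c "from loc import *;arc()"
```

```text
x,y,z 38.00872994669537 -54.01543098935096 14.311760469110258 r 55.87927408879362 th 165.16008104891867 [-1.067  -0.8677  1.312 ] 0.10534672951240144
```

{"op": "apply_moves", "data": {"series": [[2, 0, 0, 0, 5], [2, 0, 0, 0, 5], [0, 0, 0, 0, 5]]}}

```text
clock: 20.62
ee_pos: [0.6588, 0.0576, 0.1622]
ee_rot: [[-0.026, -0.987, 0.159], [0.011, 0.159, 0.987], [-1.0, 0.027, 0.007]]
force: [-0.8, -2.6, 0.7]
finger_gap: 0.108
```

```bash
python3 -c "from loc import *;arc()"
```

```text
x,y,z 37.98742486407464 -54.64634004290286 10.175191262735057 r 55.58558263900638 th 169.45227316654714 [-0.7647 -2.6123  0.745 ] 0.10756459200963452
```

{"op": "apply_moves", "data": {"series": [[0, 0, 0, 0, 24], [0, 0, 0, 0, 26], [0, 0, 0, 0, 26], [-20, 0, 0, 0, 26], [-35, 0, 0, 0, 26]]}}

```text
clock: 21.25
ee_pos: [0.6588, 0.0597, 0.2152]
ee_rot: [[-0.031, -0.987, 0.157], [0.013, 0.156, 0.988], [-0.999, 0.033, 0.008]]
force: [-0.2, -1.0, -0.8]
finger_gap: 0.306
```

{"op": "apply_moves", "data": {"series": [[-40, -5, 0, 0, 26], [-20, -50, 0, 0, 26], [0, -50, 0, 0, 26], [0, -50, 0, 0, 26], [0, 0, 0, 0, 26]]}}

```text
clock: 21.88
ee_pos: [0.8184, 0.0361, 0.2764]
ee_rot: [[-0.025, -0.988, 0.154], [0.015, 0.154, 0.988], [-1.0, 0.027, 0.011]]
force: [-0.8, 0.2, -0.5]
finger_gap: 0.309
```

Run:
```python
from loc import *
a=robot.camera('scene')[140:300,290:490,::-1]
u,v=px('top',[*A,.13]).astype(int);b=robot.camera('top')[v-80:v+80,u-90:u+90,::-1]
cv2.imwrite('pics/f_s.png',cv2.resize(a,(750,600),interpolation=cv2.INTER_CUBIC))
cv2.imwrite('pics/f_t.png',cv2.resize(b,(675,600),interpolation=cv2.INTER_CUBIC))
for n,X in [('ball down',pp(.115,.005,.148)),('ball on tooth',pp(.115,.005,.156))]:print(n,(px('scene',X)-[290,140])*3.75)
```

```text
ball down [323.0455 423.3351]
ball on tooth [324.6016 413.0655]
```

View pics/f_s.png

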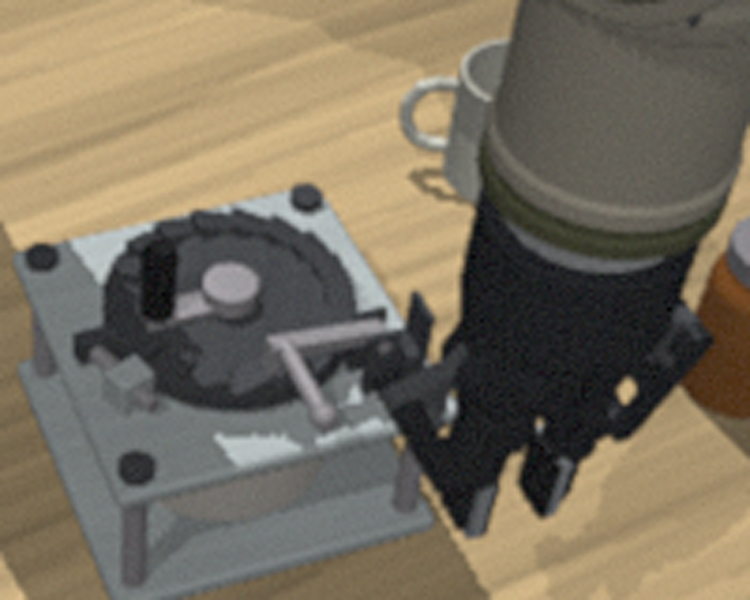

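View pics/f_t.png

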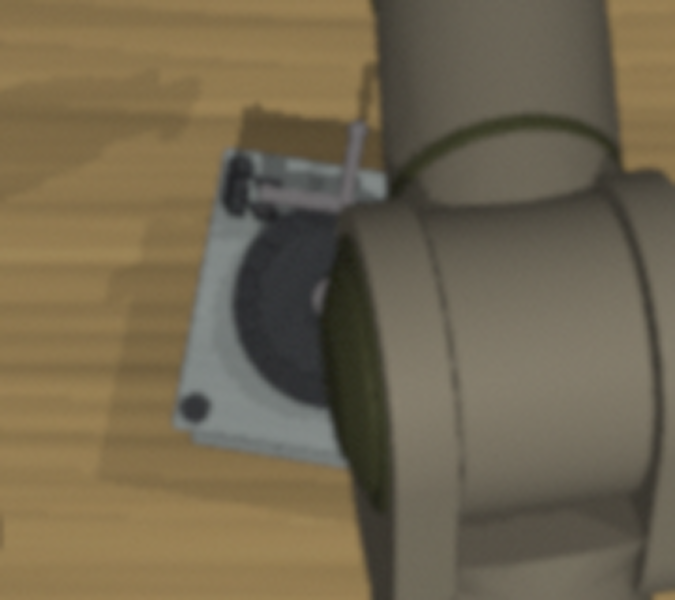

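The pawl is down on the teeth, with its ball at (323,413); my prediction was (323,423) fully down and (325,413) on a tooth. The lug is still at the screw at (95,345), and the gripper is well clear. Handing in.

```bash
python3 -c "
from plant import robot
print(robot.state()['force']);print(robot.sign_off())"
```

```text
[1.00551281 0.26872992 0.06170957]
the job is handed in; nothing more can be done
None
```

I did the job in the order asked and handed it in at about 22 s of the 67 s allowed.

- **Pawl lifted:** I pinched the bar, swung the pawl up and over, and let go. A picture showed it lying back by itself.
- **Wheel wound back:** I turned the wheel about 125° counterclockwise by the knob, at a drag of about 6 N, until it stopped moving. I then pressed to 15.5 N at the knob, which I work out as about 5 N on the stop screw (its limit is 8 N), and released. I did not measure the screw force directly.
- **Pawl returned:** I flipped it back down and let go. The measured force stayed under about 3 N while I carried it.

**Last checks:** the final scene picture shows the lug still at the stop screw and the gripper well clear. It also shows the pawl down on the teeth, with the bar about 7 mm above its fully-down height, so it is resting on a tooth rather than in a gap. The arm hid the lug and stop in the final top picture, so that check rests on the scene camera alone. The mug, jar and bowl were never touched.

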